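Latch the mould tray and start the vibrating table

TASK

Get the plaster mould ready for shaking: press the orange push latch fully down, then the blue push latch fully down, and only when both are down press the green half of the rocker switch on the control box fully down to start the machine. Leave the red stop button unpressed, and leave the mould, knife, brush and jar where they are.

Things in the scene. Friction and masses are not known exactly. Their poses are not given: they have to be found in the camera images.
- latch_orange_top (a point): Centre of the top face of the orange push latch's cap (round, 34 mm across, upright), at one side of the mould tray; the two latches change places. The cap slides straight down 12 mm into a dark steel housing (46 mm across, top 82 mm above the work surface). Cap top: 100 mm above the work surface when up, 88 mm when fully down. This point moves with the cap.
- latch_orange (a joint): How far the orange latch is pressed, m: 0 up, 0.012 fully down on its stop. It takes about 3 N to move, has no return spring and stays where it is left.
- latch_blue_top (a point): Centre of the top face of the blue push latch's cap, at the other side of the mould tray; otherwise just like the orange one.
- latch_blue (a joint): How far the blue latch is pressed, m: 0 up, 0.012 fully down; behaves as the orange one.
- rocker_green (a point): Middle of the green half of the rocker switch, on its surface, 22 mm from the pivot line; moves with the rocker. Each half is 36 mm long, 38 mm wide. The pivot line, level with the surfaces, is 75 mm above the work surface. Axes turn with the rocker: x runs from the green half to the grey one, level at joint 0; y is the pivot line.
- rocker (a joint): Rocker angle, rad: 0 off (grey half level, green half sloping up away from the pivot at 0.40 rad), 0.40 on (green half fully down: level, 75 mm above the work surface). It takes about 0.06 N m to turn (3 N at the middle of the green half) and stays where it is left.
- stop_top (a point): Centre of the top of the red round stop button (38 mm across, in a 54 mm yellow round housing), on the same control box, about 110 mm to one side of the rocker (either side); 80 mm above the work surface. Not to be pressed.
- stop (a joint): How far the stop button is pressed, m: 0 up, 0.006 fully down; sprung.
- vibrator: Vibrating table, fixed: grey housing with an aluminium plate, 210 (x) x 280 (y) mm, plate top 60 mm above the work surface. A wooden mould tray (150 x 154 mm, rim top 14 mm above the plate) is in the middle; the latches stand on the plate to its left and right, 105 mm from the centre line. Origin: centre of the underside.
- control_box: White control box, fixed, 130 (x) x 230 (y) mm, top 58 mm above the work surface. On it, side by side along y, the rocker in its black 88 x 52 mm frame (top 70 mm above the work surface) and the red stop button. Origin: centre of the underside.
- mould: Loose plaster mould, an off-white block between two dark wooden boards, 100 x 94 x 50 mm high, lying in the wooden tray in the middle of the vibrating table, between the latches. Origin: centre of its underside, 66 mm above the work surface, so its top is at 116 mm. Bystander.
- knife: Loose craft knife lying on the bench to the right of the control box (-y), 163 mm long, 20 mm wide, 14 mm high, brass body with black end; x along it to the blade, origin near its middle on the underside. Bystander.
- brush: Loose brush lying on the bench to the left of the vibrating table (+y), about 200 mm long along its x, under 30 mm high. Bystander.
- jar: Loose amber glass jar with a steel lid, 60 mm across, 85 mm high, standing on the bench beyond the machines. Origin: centre of its underside. Bystander.

How it is judged:
On the way, in this order (a step that is already met when the one before it is completed fails the run):
1. the orange latch is pressed fully down (value of joint latch_orange above 0.01 m), for 0.1 s.
2. then the blue latch is pressed fully down (value of joint latch_blue above 0.01 m), for 0.1 s.
3. then the green half of the rocker is pressed fully down (value of joint rocker above 0.34 rad), for 0.1 s.
At the end, for the whole second after the job is handed in: Both latches are at least 10 of their 12 mm down, the rocker is at 0.34 rad or more of its 0.40, the stop button is up (within 2 mm), and the mould, knife, brush and jar are within 20 mm of where they began (value of joint each of latch_orange, latch_blue above 0.01 m and value of joint rocker above 0.34 rad and value of joint stop below 0.002 m and distance of each of mould, knife, brush, jar from where it was at the start of the episode below 0.02 m); the robot touches nothing.
It fails at once if the blue latch is pressed (over 5 mm) before the orange one is down (value of joint latch_blue above 0.005 m and value of joint latch_orange below 0.0095 m).
It fails at once if the rocker is switched over before both latches are down (value of joint rocker above 0.2 rad and value of joint any of latch_orange, latch_blue below 0.0095 m).
It fails at once if the red stop button is pressed (over 2 mm) (value of joint stop above 0.002 m).
It fails at once if the mould, knife, brush or jar is lifted, carried or shoved more than 20 mm (distance of any of mould, knife, brush, jar from where it was at the start of the episode above 0.02 m).
It also fails if it takes over 48 s, if anything falls off the work surface, if the arm or the gripper's body presses on something with over 40 N, if the wrist force passes 120 N, or if a joint passes its speed limit or range.

ROBOT

A 7-joint arm with a two-finger parallel gripper is mounted at the origin on the work surface. World frame = base frame: x ahead of the robot, y to its left, z up, the work surface at z = 0. Lengths are in m, angles in rad, forces in N, time in s.
With the tool pointing down it reaches from about 0.425 to 0.95 m from the base axis. Payload 4.7 kg.
Tool frame: the origin (TCP) lies between the finger pads; the fingertips stand 11 mm ahead of it and the grasp point (between the pads) lies 8 mm behind it (manip.tcp_to_tips is the distance from the TCP to the fingertips, in m); z points along the fingers, y is the direction in which the jaws open and shut (so a half turn about z gives the same grasp; the last joint's range is limited). The gripper opens to 87 mm and grips with 3 to 60 N. Pads are 19 mm wide; open, the fingers measure 117 mm over their backs; the gripper's body (75 mm by 190 mm) begins 51 mm behind the grasp point.
Start: joints at [-1.366, 0.469, -0.049, 1.532, 0.024, 1.141, -0.082], TCP at [0.156, 0.657, 0.234] pointing down, gripper open.
Joint ranges: [-2.59, 2.59], [-0.33, 1.99], [-1.39, 1.29], [0.1, 2.45], [-1.04, 4.18], [0.21, 1.99], [-2.66, 2.66]. Speed limits (rad/s): [2.57, 2.57, 3.14, 3.14, 3.14, 3.14, 3.14].

INTERFACE

Orientations are given as [roll, pitch, yaw] about the fixed x, y, z axes, in that order (R = Rz(yaw) Ry(pitch) Rx(roll)).
In Python, from workcell import manip gives the robot as it stands.
- The arm moves only by the tool play_rows, never from a script. Its argument "series" is a list of rows, each a list of 3 entries, a list of its own where there are three numbers: the shift along the tool's x, y, z in mm, then the turn, a rotation vector about the tool's x, y, z in degrees, then the closure in counts, from 0 (fully open) to 255 (shut). In form: [[[dx, dy, dz], [wx, wy, wz], grip], ...]. A call has 1 to 12 rows; each row is the pose to reach, as a shift and turn from the pose measured when the call began, along the tool's axes at that moment; what a row does not reach only later rows make up. A row lasts 1/8 s, in which the tool goes at most 62.5 mm and 10.7 degrees, less where a joint would pass 70% of its speed; a pose out of reach is approached as far as the arm can. A call with a gripper value outside its range is refused whole. The fingers move at their own pace and stop on an object; "grip_force" is the grip in N (left out, the last holds). Time passes only in rows, so rows that repeat a pose let the fingers close. It gives the time, the measured TCP pose, the force and the opening at its end, in the units of the state.
- manip.observe(): the state, without advancing time (a new reading comes with each control period).
- manip.read_camera(name): name is "scene" or "top" or "wrist"; returns a dict with "pixels" (384x512x3 uint8, blue, green, red), "z_map" (384x512 float32, m along the optical axis (not along the pixel's ray), 0 where there is no reading), "fovy" (degrees; the focal length in pixels is half the picture's height over the tangent of half this angle, whatever the lens; pixels are square), "cx", "cy" (the principal point, pixels), "camera_from_world" (4x4, takes a point from world to camera coordinates); the wrist camera has in their place "mount" (4x4, takes a point from camera to tool coordinates, whose origin is the TCP and whose axes are the flange's). Camera axes: x right, y up, looking along -z (the intrinsics and any distortion apply to the point x, -y, -z); pixel columns grow to the right and rows downward; lengths in m; the calibration is good to about 2 mm. A picture is of the moment at which its call begins: read the wrist's pose just before it.
- manip.close_job(): hands the job in, once; it reports no verdict.
Trained networks look in a picture, given as the dict that the camera call returned (one of the last four; its "shot" number tells which), for a name from the list of things; names that differ only in an ending like _2 or _b are one class to them, and where a whole thing is asked for, a point or a joint stands for the part that bears it (a point fixed in the world has none). Each returns a list of dicts, best first, with "confidence" (0 to 1); they miss things now and then, are a little off and sometimes report something else, mostly with a low value. They report only what shows in the picture. A call takes as long as a camera call.
- manip.regions_of(picture, query): "pixels" (384x512 bool, what is visible of it) and "rect" ([left, top, right, bottom] in pixels, round what is visible of it).
The state is a dict: "clock": time; "q": joint angles; "joint_vel": joint speeds; "tau": joint torques, N m; "position": TCP position; "orientation": TCP orientation; "ft_force": force on the tool from outside, world axes, zero at the start; "ft_torque": the same for the moment, N m; "gripper_width": finger opening in m.
Only numpy, scipy, OpenCV 4.12 (cv2) and the standard library are available. Lean on these libraries where they do the work, as an engineer would, in place of code of your own. Each camera call takes 0.05 s, during which the arm holds its last target.

## Working session

There is one attempt and no reset: what is moved stays moved. The work goes in short steps, Python scripts to look and compute and a tool call to move; the robot and the scene stay as the last step left them, time stands still between calls to the robot, and variables do not carry over. Pictures are saved under pics/ and viewed, and the job is handed in when it is done.

Besides the shell and the picture viewer there is one more tool, called after ">>>" as name(argument=value, ...) on one line, values as JSON. play_rows: Moves the arm, as the interface text tells. Its arguments: {"type":"object","properties":{"series":{"type":"array","items":{"type":"array"}},"grip_force":{"type":"number"}},"required":["series"]}

```bash
ls; mkdir -p pics
cat > h.py <<'E'
import numpy as np, cv2
from workcell import manip
def pts(p,mask=None):
    z=p["z_map"]; H,W=z.shape
    f=H/2/np.tan(np.radians(p["fovy"])/2)
    v,u=np.mgrid[0:H,0:W]
    m=z>0
    if mask is not None: m&=mask
    u=u[m];v=v[m];d=z[m]
    c=np.stack([(u-p["cx"])/f*d,-(v-p["cy"])/f*d,-d,np.ones_like(d)],0)
    T=np.linalg.inv(p["camera_from_world"])
    return (T@c)[:3].T
E
python3 - <<'E'
from h import *
s=manip.observe();print(s["clock"],s["position"],s["orientation"],s["gripper_width"])
for n in("scene","top"):
    p=manip.read_camera(n);cv2.imwrite(f"pics/{n}0.png",p["pixels"])
    print(n,[(k,v) for k,v in p.items() if k not in("pixels","z_map")])
    for q in["latch_orange_top","latch_blue_top","rocker_green","stop_top","mould","control_box","jar","knife","brush"]:
        for r in manip.regions_of(p,q)[:2]:
            P=pts(p,r["pixels"])
            if len(P)==0: print(q,"nodepth");continue
            print(q,round(r["confidence"],2),r["rect"],len(P),np.median(P,0).round(3),P.min(0).round(3),P.max(0).round(3))
E
```

```text
pics
0.0 [0.15625696 0.65607606 0.23249418] [-3.13965227e+00  1.11293513e-04  2.90782948e+00] 0.08688668728552337
scene [('fovy', 49.044327221989434), ('cx', 260.75170321788295), ('cy', 189.63702496151313), ('camera_from_world', array([[-0.19438717,  0.98085465, -0.01173816,  0.1427508 ],
       [-0.8004053 , -0.15168503,  0.57995087,  0.45169608],
       [ 0.56706701,  0.12213029,  0.81456688, -1.59292841],
       [ 0.        ,  0.        ,  0.        ,  1.        ]])), ('shot', 1)]
latch_orange_top 0.5 [368.3, 182.5, 382.4, 195.0] 113 [0.58  0.29  0.098] [0.561 0.275 0.085] [0.592 0.305 0.104]
latch_blue_top 0.44 [296.3, 162.6, 309.5, 176.0] 155 [0.547 0.082 0.098] [0.489 0.063 0.057] [0.561 0.1   0.105]
rocker_green 0.62 [205.9, 159.7, 222.8, 183.3] 302 [ 0.579 -0.169  0.078] [ 0.545 -0.189  0.07 ] [ 0.617 -0.148  0.093]
stop_top 0.51 [281.4, 151.0, 391.4, 228.9] 4482 [0.616 0.185 0.062] [ 0.416  0.038 -0.002] [0.675 0.34  0.117]
stop_top 0.41 [172.7, 156.9, 186.3, 170.3] 108 [ 0.584 -0.277  0.081] [ 0.561 -0.294  0.071] [ 0.6   -0.261  0.087]
mould 0.58 [320.4, 160.8, 358.6, 203.
[... 1760 characters left out ...]
] [ 0.658 -0.103  0.071]
control_box 0.34 [400.8, 204.0, 412.9, 258.0] 333 [ 0.503 -0.424  0.01 ] [ 0.437 -0.44  -0.003] [ 0.593 -0.409  0.022]
jar 0.59 [274.2, 119.2, 293.9, 146.1] 399 [ 0.78  -0.077  0.082] [ 0.758 -0.106  0.011] [ 0.811 -0.051  0.089]
knife 0.78 [399.8, 204.9, 412.3, 259.6] 356 [ 0.503 -0.424  0.01 ] [ 0.437 -0.44  -0.002] [ 0.593 -0.409  0.022]
knife 0.35 [288.7, 179.8, 383.9, 234.6] 3293 [ 0.574 -0.23   0.057] [ 0.506 -0.354 -0.008] [ 0.658 -0.104  0.073]
brush 0.96 [97.0, 189.9, 120.2, 263.4] 805 [0.557 0.416 0.016] [ 0.436  0.387 -0.003] [0.634 0.443 0.025]
brush 0.59 [308.5, 190.9, 321.6, 221.5] 384 [ 0.581 -0.165  0.076] [ 0.544 -0.186  0.065] [ 0.616 -0.146  0.091]
```

Run:
```python
import cv2
a=cv2.imread("pics/scene0.png")[120:270,110:440];b=cv2.imread("pics/top0.png")[100:280,80:430]
cv2.imwrite("pics/sc.png",cv2.resize(a,None,fx=2.4,fy=2.4,interpolation=3));cv2.imwrite("pics/tc.png",cv2.resize(b,None,fx=2.2,fy=2.2,interpolation=3))
```

```text
(no output)
```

View pics/sc.png

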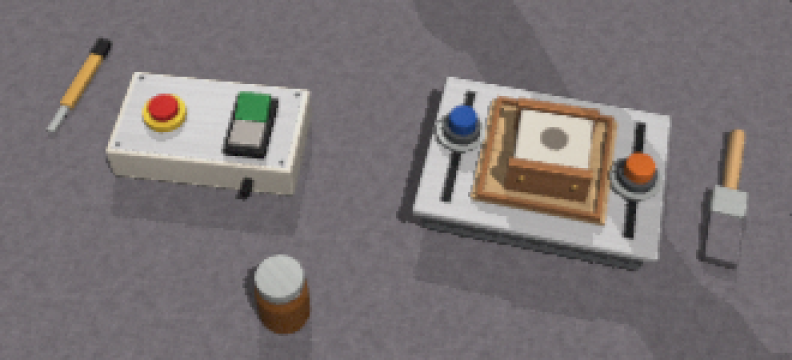

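View pics/tc.png

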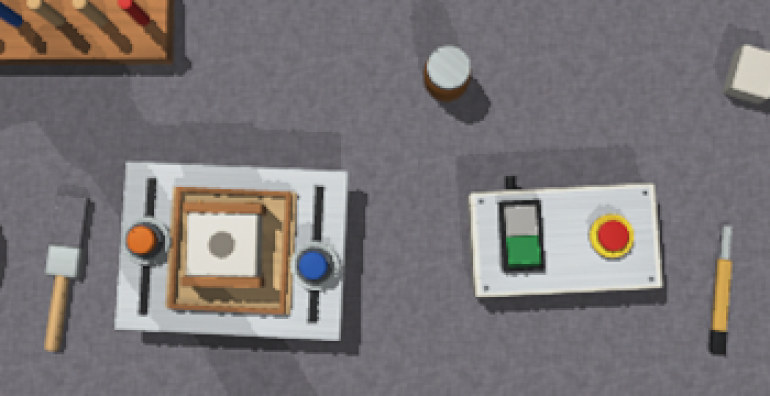

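```bash
cat >> h.py <<'E'
R={"orange":[(5,14),150],"blue":[(100,125),120],"green":[(55,85),100],"red":[(-5,4),150]}
def colour(p,c,reg):
    h=cv2.cvtColor(p["pixels"],cv2.COLOR_BGR2HSV).astype(int);hh=h[...,0].copy()
    hh[hh>174]-=180
    (a,b),s=R[c]
    m=(hh>=a)&(hh<=b)&(h[...,1]>s)&(h[...,2]>60)
    k=np.zeros_like(m);x0,y0,x1,y1=reg;k[y0:y1,x0:x1]=1
    return m&k
E
python3 - <<'E'
from h import *
reg={"scene":{"orange":(364,178,388,200),"blue":(292,158,314,180),"green":(200,150,230,190),"red":(165,150,192,175)},
"top":{"orange":(133,195,158,225),"blue":(210,208,235,235),"green":(300,190,335,228),"red":(345,190,370,222)}}
for n in reg:
    p=manip.read_camera(n)
    for c,r in reg[n].items():
        P=pts(p,colour(p,c,r))
        zt={"orange":.094,"blue":.094,"red":.074,"green":0}[c]
        Q=P[P[:,2]>zt]
        print(n,c,len(P),len(Q),Q.mean(0).round(4),((np.percentile(Q,2,0)+np.percentile(Q,98,0))/2).round(4),np.percentile(Q,2,0).round(3),np.percentile(Q,98,0).round(3))
        if c=="green":
            A=np.c_[P[:,:2],np.ones(len(P))];print(np.linalg.lstsq(A,P[:,2],rcond=None)[0])
            u=cv2.minAreaRect(P[:,:2].astype(np.float32));print(u)
E
```

```text
scene orange 127 97 [0.5767 0.2919 0.0988] [0.5756 0.2923 0.0982] [0.561 0.278 0.095] [0.59  0.307 0.102]
scene blue 111 91 [0.5463 0.0844 0.1   ] [0.5453 0.0839 0.0995] [0.531 0.07  0.095] [0.56  0.098 0.104]
scene green 150 150 [ 0.5634 -0.1689  0.0821] [ 0.5624 -0.1695  0.0816] [ 0.547 -0.188  0.074] [ 0.578 -0.151  0.09 ]
[-0.28372947 -0.1084385   0.22367894]
((0.5631212592124939, -0.16960784792900085), (0.03436440974473953, 0.038850944489240646), 7.225090026855469)
scene red 97 96 [ 0.5828 -0.2765  0.0807] [ 0.5827 -0.2768  0.0801] [ 0.567 -0.292  0.076] [ 0.599 -0.261  0.084]
top orange 132 105 [0.5759 0.294  0.0973] [0.5761 0.2939 0.0979] [0.561 0.279 0.094] [0.591 0.308 0.101]
top blue 134 115 [0.5451 0.0864 0.0982] [0.5448 0.0861 0.0989] [0.53  0.072 0.095] [0.559 0.101 0.103]
top green 205 205 [ 0.5637 -0.1686  0.0796] [ 0.564  -0.1691  0.0774] [ 0.547 -0.189  0.066] [ 0.581 -0.149  0.088]
[-0.32749584  0.06699782  0.27554442]
((0.5641781091690063, -0.16898667812347412), (0.03509334474802017, 0.04210566729307175), 0.15145859122276306)
top red 138 132 [ 0.582  -0.2764  0.0786] [ 0.5822 -0.2762  0.0792] [ 0.567 -0.292  0.074] [ 0.597 -0.26   0.084]
```

```bash
cat >> h.py <<'E'
from scipy.spatial.transform import Rotation as Ro
def mv(*ts):
    s=manip.observe();A=Ro.from_euler("xyz",s["orientation"])
    print(s["clock"],s["position"].round(4) if hasattr(s["position"],"round") else s["position"],np.round(s["ft_force"],1),s["gripper_width"])
    for t in ts:
        print(t,(A.inv().apply(np.array(t)-s["position"])*1000).round(1),(A.inv()*Ro.from_euler("xyz",[np.pi,0,np.pi])).as_rotvec(True).round(1))
E
python3 -c "
from h import *
mv((.576,.293,.13),(.576,.293,.096))"
```

```text
1.1 [0.1563 0.6567 0.2336] [-0.7  0.9 -0.1] 0.08690377377111225
(0.576, 0.293, 0.13) [-492.5 -256.6  103.6] [  0.    0.  -13.4]
(0.576, 0.293, 0.096) [-492.5 -256.6  137.6] [  0.    0.  -13.4]
```

>>> play_rows(series=[[[-100,-52,15],[0,0,-3],255],[[-200,-104,30],[0,0,-7],255],[[-300,-156,45],[0,0,-13.4],255],[[-400,-208,60],[0,0,-13.4],255],[[-492.5,-256.6,70],[0,0,-13.4],255],[[-492.5,-256.6,80],[0,0,-13.4],255],[[-492.5,-256.6,80],[0,0,-13.4],255],[[-492.5,-256.6,80],[0,0,-13.4],255],[[-492.5,-256.6,80],[0,0,-13.4],255],[[-492.5,-256.6,80],[0,0,-13.4],255],[[-492.5,-256.6,90],[0,0,-13.4],255],[[-492.5,-256.6,90],[0,0,-13.4],255]])

```text
clock: 2.6
position: [0.574, 0.2945, 0.1425]
orientation: [-3.142, -0.003, -3.138]
ft_force: [-0.3, 0.1, -0.3]
gripper_width: 0.0006
```

Run:
```python
from h import *
p=manip.read_camera("scene");cv2.imwrite("pics/s1.png",cv2.resize(p["pixels"][60:260,200:460],None,fx=3,fy=3))
mv((.576,.293,.11),(.576,.293,.096))
```

```text
2.65 [0.5744 0.2946 0.143 ] [ 0.2 -0.2 -0.1] 0.0005443638579212919
(0.576, 0.293, 0.11) [-1.7 -1.6 33. ] [ 0.  -0.1  0.2]
(0.576, 0.293, 0.096) [-1.7 -1.6 47. ] [ 0.  -0.1  0.2]
```

View pics/s1.png

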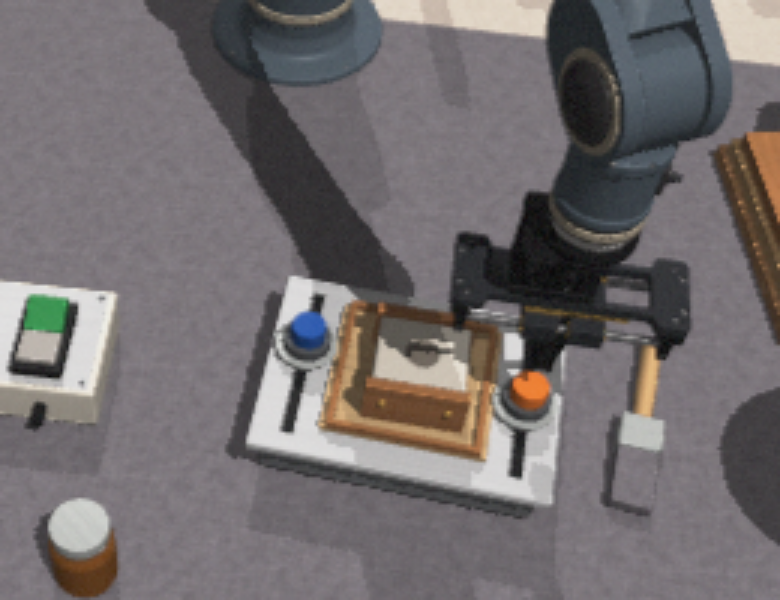

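>>> play_rows(series=[[[-2,-2,15],[0,0,0],255],[[-2,-2,28],[0,0,0],255],[[-2,-2,34],[0,0,0],255],[[-2,-2,39],[0,0,0],255],[[-2,-2,43],[0,0,0],255],[[-2,-2,45],[0,0,0],255],[[-2,-2,46],[0,0,0],255],[[-2,-2,46],[0,0,0],255]])

```text
clock: 3.65
position: [0.5763, 0.2928, 0.0993]
orientation: [3.141, -0.001, -3.139]
ft_force: [-5.5, -2.2, 11.9]
gripper_width: 0.0002
```

>>> play_rows(series=[[[0,0,-30],[0,0,0],255],[[0,0,-60],[0,0,0],255],[[10,-55,-60],[0,0,0],255],[[20,-110,-60],[0,0,0],255],[[31,-165,-60],[0,0,0],255],[[31,-208,-55],[0,0,0],255],[[31,-208,-40],[0,0,0],255],[[31,-208,-40],[0,0,0],255],[[31,-208,-40],[0,0,0],255]])

```text
clock: 4.78
position: [0.5463, 0.0864, 0.1392]
orientation: [3.14, -0.001, -3.136]
ft_force: [-0.1, -0.5, 1.3]
gripper_width: 0.0001
```

Run:
```python
from h import *
p=manip.read_camera("scene");cv2.imwrite("pics/s2.png",cv2.resize(p["pixels"][60:260,200:460],None,fx=3,fy=3))
P=pts(p,colour(p,"orange",(364,178,388,205)));print(len(P),np.percentile(P[:,2],[50,90]))
mv((.545,.085,.11),(.545,.085,.096))
```

```text
98 [0.0881935  0.09031843]
4.825 [0.5464 0.0863 0.1394] [ 0.2 -0.3 -0.5] 0.0005476955144070983
(0.545, 0.085, 0.11) [ 1.3 -1.4 29.4] [ 0.1 -0.   0.3]
(0.545, 0.085, 0.096) [ 1.3 -1.4 43.4] [ 0.1 -0.   0.3]
```

View pics/s2.png

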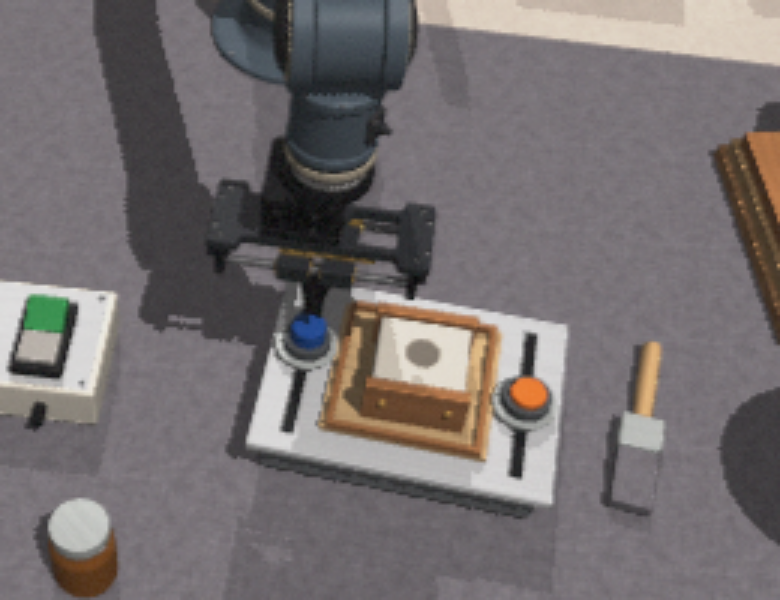

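The orange cap now sits lower in its housing (crop pixel 530,395), with its top at about 88 mm. The gripper is over the blue cap (crop pixel 308,330), so I'll press blue.

>>> play_rows(series=[[[1,-1,12],[0,0,0],255],[[1,-1,25],[0,0,0],255],[[1,-1,31],[0,0,0],255],[[1,-1,36],[0,0,0],255],[[1,-1,40],[0,0,0],255],[[1,-1,42],[0,0,0],255],[[1,-1,43],[0,0,0],255],[[1,-1,43],[0,0,0],255]])

```text
clock: 5.82
position: [0.5452, 0.0856, 0.0991]
orientation: [3.139, -0.001, -3.136]
ft_force: [-7.8, -0.2, 21.0]
gripper_width: 0.0005
```

>>> play_rows(series=[[[0,0,-30],[0,0,0],255],[[0,0,-55],[0,0,0],255],[[-4,-55,-55],[0,0,0],255],[[-8,-110,-50],[0,0,0],255],[[-14,-165,-40],[0,0,0],255],[[-14,-220,-30],[0,0,0],255],[[-14,-254,-25],[0,0,0],255],[[-14,-254,-25],[0,0,0],255],[[-14,-254,-25],[0,0,0],255],[[-14,-254,-25],[0,0,0],255]])

```text
clock: 7.08
position: [0.5611, -0.1666, 0.1236]
orientation: [3.139, -0.001, -3.134]
ft_force: [0.3, 0.4, 0.1]
gripper_width: 0.0005
```

Run:
```python
from h import *
p=manip.read_camera("scene");cv2.imwrite("pics/s3.png",cv2.resize(p["pixels"][60:260,130:390],None,fx=3,fy=3))
for c,r in(("orange",(364,178,388,205)),("blue",(292,158,314,184))):
    P=pts(p,colour(p,c,r));print(len(P),np.percentile(P[:,2],[50,90]))
mv((.559,-.169,.10),(.559,-.169,.084))
```

```text
93 [0.08872216 0.09090989]
88 [0.08838723 0.09066806]
7.125 [ 0.5611 -0.1667  0.1237] [0.7 1.4 0.6] 0.00044522748253053026
(0.559, -0.169, 0.1) [ 2.1 -2.3 23.7] [ 0.2 -0.   0.5]
(0.559, -0.169, 0.084) [ 2.1 -2.4 39.7] [ 0.2 -0.   0.5]
```

View pics/s3.png

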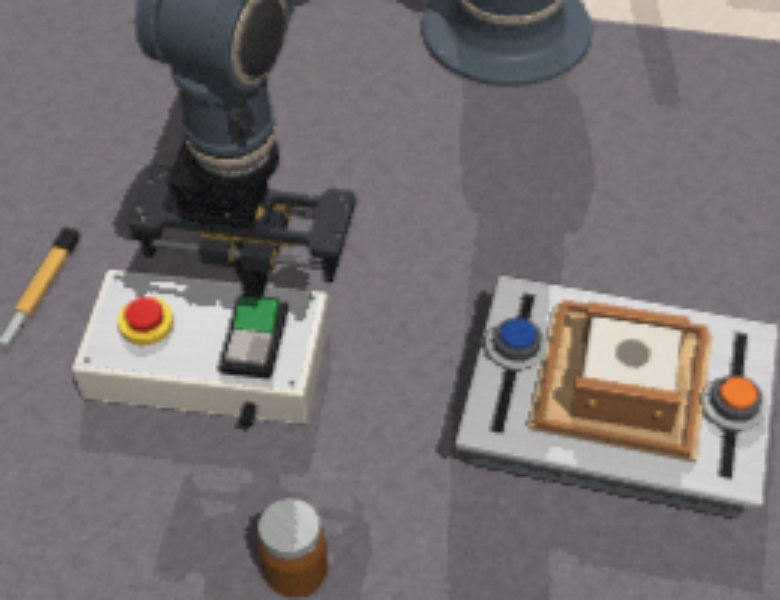

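Both caps are down at about 88 mm (blue at crop pixel 517,335, orange at 738,393). The fingertip is over the green half (255,310), clear of the red stop button (143,315).

>>> play_rows(series=[[[2,-2,12],[0,0,0],255],[[2,-2,20],[0,0,0],255],[[2,-2,26],[0,0,0],255],[[2,-2,31],[0,0,0],255],[[2,-2,35],[0,0,0],255],[[2,-2,38],[0,0,0],255],[[2,-2,40],[0,0,0],255],[[2,-2,40],[0,0,0],255]])

```text
clock: 8.12
position: [0.5589, -0.1688, 0.0862]
orientation: [3.138, -0.001, -3.134]
ft_force: [-7.0, 2.1, 20.1]
gripper_width: 0.0008
```

>>> play_rows(series=[[[0,0,-30],[0,0,0],255],[[0,0,-70],[0,0,0],255],[[0,0,-110],[0,0,0],255],[[50,0,-140],[0,0,0],255],[[80,0,-150],[0,0,0],255],[[80,0,-150],[0,0,0],255],[[80,0,-150],[0,0,0],255]])

```text
clock: 9.0
position: [0.4797, -0.1697, 0.2362]
orientation: [3.138, 0.0, -3.133]
ft_force: [0.7, 0.9, 0.2]
gripper_width: 0.001
```

Run:
```python
from h import *
p=manip.read_camera("scene");cv2.imwrite("pics/s4.png",cv2.resize(p["pixels"][100:270,110:440],None,fx=2.4,fy=2.4))
for c,r in(("orange",(364,178,388,205)),("blue",(292,158,314,184)),("green",(200,150,230,195)),("red",(165,150,192,175))):
    P=pts(p,colour(p,c,r));print(c,len(P),np.percentile(P[:,2],[5,50,95]).round(4))
    if c=="green": print(np.linalg.lstsq(np.c_[P[:,:2],np.ones(len(P))],P[:,2],rcond=None)[0])
for q in["mould","jar","knife","brush"]:
    for r in manip.regions_of(p,q)[:1]: print(q,r["rect"],np.median(pts(p,r["pixels"]),0).round(3))
mv()
```

```text
orange 96 [0.0842 0.0883 0.0909]
blue 87 [0.0852 0.0889 0.092 ]
green 128 [0.0731 0.0762 0.0796]
[0.02384299 0.00467625 0.06366405]
red 95 [0.0763 0.0808 0.0847]
mould [319.6, 158.0, 358.0, 203.1] [0.587 0.19  0.113]
jar [213.0, 226.9, 241.6, 259.5] [ 0.802 -0.077  0.078]
knife [129.1, 137.7, 155.5, 174.1] [ 0.5   -0.427  0.013]
brush [402.7, 173.8, 421.0, 233.2] [0.567 0.413 0.018]
9.25 [ 0.4795 -0.1697  0.2357] [-0.8 -0.1  0.4] 0.0006913231303565198
```

View pics/s4.png

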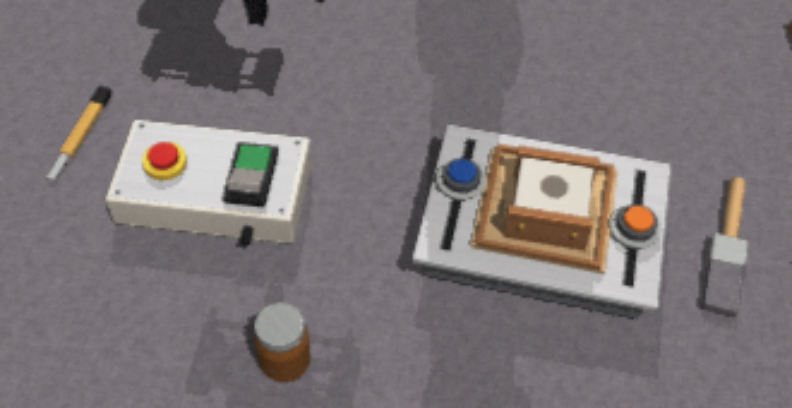

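In the final picture both caps are down (462,172 and 638,220), the green half is level (253,157), the stop button is up (163,155), and the other objects haven't moved. I'll hand the job in.

```bash
python3 -c "
from workcell import manip
print(manip.close_job())"
```

```text
the job is handed in; nothing more can be done
None
```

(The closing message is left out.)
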